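Close the filter holder: lock the lid and tighten its four knobs in star order

TASK

The filter holder's lid lies on its gasket but is not locked. Turn the lid clockwise by its bar handle until its slotted lugs are fully home under the four T-knobs, then tighten the knobs clockwise in star order, always opposite ones in turn: a first round only half-way down, each wing brought square across the radius, then a second round until each is firmly tight but not forced. The lid must stay level while it goes down and end flush on its metal seat; leave the things round it where they are.

Things in the scene. Friction and masses are not known exactly. Their poses are not given: they have to be found in the camera images.
- holder: Lower part of a steel membrane filter holder, fixed on the bench: a 180 mm round flange on three legs. Origin: on the bench under its centre, z up. Four 10 mm studs on a circle of 70 mm radius: knob_1 at +x+y (45 degrees), knob_2 at -x+y, knob_3 at -x-y, knob_4 at +x-y, so 1 is opposite 3 and 2 is opposite 4.
- seat (a point): Centre of the metal seat of the lid, 68 mm above the bench: four raised lands round the studs. A rubber gasket, 95 mm in diameter, stands 2 mm proud of it and holds the lid up until the knobs squeeze it down.
- lid: Loose steel lid lying level on the gasket, 0.6 kg: 10 mm plate, 112 mm in diameter, with four square lugs out to 87 mm. Origin: centre of its underside, z up, x along the bar handle. At first it is 0.52 to 0.95 rad counterclockwise (from above) of home, lugs between the knobs. At home the handle bar is parallel to the holder's x axis. Underside 70 mm above the bench at first, 68 mm when flush.
- slot_1 (a point): On top of the lid, middle of the lug that goes under knob_1. Each lug has a 17 mm slot open on its clockwise side; turning the lid clockwise about its centre the slots take in the studs until their closed ends meet the studs, a hard stop; this point is then on the stud's axis. The lid rubs on the gasket and needs about 0.1 N m to turn. The collars clear the lugs by only 0.3 to 2 mm: keep it level.
- handle (a point): Centre of the lid's bar handle, on the lid's axis, 28 mm above its underside: bar 66 mm long (lid x), 12 mm thick (lid y), 11 mm high, 13 mm free space under it. Grip it across its thickness. Beyond its ends on the lid's x axis stand a hose nipple (+44 mm, 20 mm high) and a vent screw (-44 mm, 14 mm high).
- knob_1: T-knob on its stud. Origin: on the stud axis, underside of its round collar (28 mm wide, 7 mm high), which bears on the lug. Above it a hub and the wing: a bar 44 mm long (this body's x axis), 10 mm thick (y), from 28 to 52 mm above the origin. Grip it across its thickness, jaws open 45 mm at most. A clockwise turn (from above) drives it down 2.5 mm per rad; follow it down.
- turn_1 (a joint): Clockwise turn of knob 1, rad. 0: wing along the radius to the lid's centre. Starts at 0.6 to 0.85 with the collar 0.3 to 1.9 mm above the lug; collar heights differ from knob to knob by up to 0.45 mm either way. At 1.57, wing square across the radius, it is half-way down. It comes tight somewhere from 2.15 to 2.7: to be felt, not measured. It stays where it is left.
- knob_2: T-knob 2, same as knob_1.
- turn_2 (a joint): Clockwise turn of knob 2, as turn_1. Torque felt about the vertical when holding it after a small turn: almost nothing (within 0.1 N m) while it runs and squeezes the gasket; once the lid is on its seat it climbs 0.1 to 0.3 N m per 0.1 rad, so go on in small steps. Firmly tight is 0.15 to 0.3 N m; above about 0.4 it is forced.
- knob_3: T-knob 3, same as knob_1.
- turn_3 (a joint): Clockwise turn of knob 3, as turn_1. Tightening one knob fully while the others are still up cocks the lid.
- knob_4: T-knob 4, same as knob_1.
- turn_4 (a joint): Clockwise turn of knob 4, as turn_1. A knob tightened early slackens by a third or more as the rest of the lid comes down; if it was only lightly tight, check it again.
- forceps: Bystander: steel forceps, 130 mm, lying flat. Origin: centre of its underside.
- petri_1: Bystander: petri dish with lid, 91 mm across, 16 mm high. Origin: centre of its underside.
- beaker_100: Bystander: small glass beaker, 59 mm wide, 70 mm high. Origin: centre of its underside.
- tape_roll: Bystander: roll of tape lying flat, 82 mm across, 19 mm high. Origin: centre of its underside.
- marker_1: Bystander: black marker pen, 136 mm, lying flat. Origin: centre of its underside.

How it is judged:
By the outcome, as a careful person would: the job done as asked, in the order asked, and still so for the second after the job is handed in, with the robot touching nothing.
It also fails if it takes over 72 s, if anything falls off the work surface, if the arm or the gripper's body presses on something with over 40 N, if the wrist force passes 120 N, or if a joint passes its speed limit or range.

ROBOT

A 7-joint arm with a two-finger parallel gripper is mounted at the origin on a cart in front of the work surface, level with it; the furniture and walls round the work are solid. World frame = base frame: x ahead of the robot, y to its left, z up, the work surface at z = 0. Lengths are in m, angles in rad, forces in N, time in s.
With the tool pointing down it reaches from about 0.35 to 0.9 m from the base axis. Payload 8.1 kg.
Tool frame: the origin (TCP) lies at the very end of the fingers, on their centre line; the grasp point (between the pads) lies 19 mm behind it; z points along the fingers, y is the line along which they close (so a half turn about z gives the same grasp; the last joint's range is limited). The gripper opens to 92 mm and grips with 3 to 60 N. Pads are 19 mm wide; open, the fingers measure 130 mm over their backs; the gripper's body (75 mm by 190 mm) begins 47 mm behind the grasp point.
Start: joints at [1.233, 0.434, 0.025, 1.573, -0.012, 1.134, -0.075], TCP at [0.145, -0.608, 0.195] pointing down, gripper open.
Joint ranges: [-2.62, 2.62], [-0.44, 2.09], [-1.27, 1.32], [0.08, 2.57], [-1.32, 4.46], [0.12, 2], [-2.74, 2.74]. Speed limits (rad/s): [2.22, 2.22, 3.01, 3.01, 3.14, 3.14, 3.14].

INTERFACE

Orientations are given as a rotation vector (axis times angle).
In Python, from cell import arm gives the robot as it stands.
- The arm moves only by the tool jog_arm, never from a script. Its argument "rows" is a list of rows, each a list of 3 entries, a list of its own where there are three numbers: the shift along the world's x, y, z in cm, then the turn, a rotation vector about the world's x, y, z in degrees, then the opening, from 0 (shut) to 1 (fully open). A call has 1 to 8 rows; each row is the pose to reach, as a shift and turn from the pose commanded when the call began; what a row does not reach only later rows make up. A row lasts 1/8 s, in which the tool goes at most 62.5 mm and 10.7 degrees, less where a joint would pass 70% of its speed; a pose out of reach is approached as far as the arm can. A call with a gripper value outside its range is refused whole. The fingers move at their own pace and stop on an object; "newtons" is the grip in N (left out, the last holds). Time passes only in rows, so rows that repeat a pose let the fingers close. It gives the time, the measured TCP pose, the force, the opening and the grip force at its end, in the units of the state.
- arm.observe(): the state, without advancing time (a new reading comes with each control period).
- arm.get_image(name): name is "side" or "top"; returns a dict with "img" (384x512x3 uint8, red, green, blue), "depth" (384x512 float32, m along the optical axis (not along the pixel's ray), 0 where there is no reading), "fx", "fy", "cx", "cy" (pixels), "dist_coeffs" ([k1, k2, p1, p2, k3] as OpenCV has them; the pictures are not rectified), "rvec" (rotation vector, rad) and "tvec" (3), from world to camera coordinates, as OpenCV has them. Camera axes: x right, y down, z forward; pixel columns grow to the right and rows downward; lengths in m; the calibration is good to about 2 mm. A picture is of the moment at which its call begins.
- arm.sign_off(): hands the job in; it is judged then, once.
The state is a dict: "clock": time; "joints": joint angles; "dq": joint speeds; "joint_efforts": joint torques, N m; "position": TCP position; "ee_rot": TCP orientation; "force": force on the tool from outside, world axes, zero at the start; "ft_torque": the same for the moment, N m; "width": opening from 0.0 (shut) to 1.0 (fully open); "gripper_force": force on a finger pad.
Only numpy, scipy, OpenCV 4.12 (cv2) and the standard library are available. Lean on these libraries where they do the work, as an engineer would, in place of code of your own. Each camera call takes 0.05 s, during which the arm holds its last target. There are 200 camera calls.

## Working session

There is one attempt and no reset: what is moved stays moved. The work goes in short steps, Python scripts to look and compute and a tool call to move; the robot and the scene stay as the last step left them, time stands still between calls to the robot, and variables do not carry over. Pictures are saved under pics/ and viewed, at most 10 in all, crops included, and the job is handed in when it is done.

Besides the shell and the picture viewer there is one more tool, called after "Call:" as name([rows], argument=value, ...), one row to a line, values as JSON. jog_arm: Moves the arm, as the interface text tells. Its arguments: {"type":"object","properties":{"rows":{"type":"array","items":{"type":"array"}},"newtons":{"type":"number"}},"required":["rows"]}

```bash
mkdir -p pics; ls; python3 - <<'E'
from cell import arm
import cv2,pickle
s=arm.observe();print(s)
for n in("side","top"):
    d=arm.get_image(n);pickle.dump(d,open(n+'.pkl','wb'))
    cv2.imwrite(f'pics/{n}0.png',cv2.resize(d['img'][:,:,::-1],(800,600),interpolation=cv2.INTER_CUBIC))
    print(n,d['fx'],d['cx'],d['dist_coeffs'],d['rvec'],d['tvec'])
E
```

```text
pics
{'clock': 0.0, 'joints': array([ 1.23339157,  0.4352364 ,  0.02500676,  1.57413424, -0.01159005,
        1.13397975, -0.07509284]), 'dq': array([ 4.46831397e-04, -1.50135771e-04,  2.15772867e-04,  5.16709944e-04,
       -3.87652204e-05, -1.70509619e-04,  1.03872600e-03]), 'joint_efforts': array([ 1.13356066e-04, -6.67849231e+01,  9.84904803e-01, -3.14457178e+01,
       -6.04145718e-02,  4.27598739e-02,  1.59487986e-04]), 'position': array([ 0.145189  , -0.60730881,  0.19382271]), 'ee_rot': array([-3.11842090e+00, -3.67659980e-01,  5.59224474e-04]), 'force': array([-0.19225523,  0.85322597, -0.09238296]), 'ft_torque': array([ 0.02835083, -0.06160652, -0.04107076]), 'gripper_force': 0.0, 'width': 1.0018898658188298}
side 444.1822361223063 253.73883259633664 [-0.13947055  0.          0.          0.          0.        ] [ 2.30707242 -0.31659115  0.12777374] [-0.57290459  0.02008215  1.24075873]
top 420.600006912307 250.54312223335 [-0.06723659  0.          0.          0.          0.        ] [ 2.18861357 -2.16811823  0.11983835] [-0.23422565  0.54392856  1.29729364]
```

View pics/side0.png

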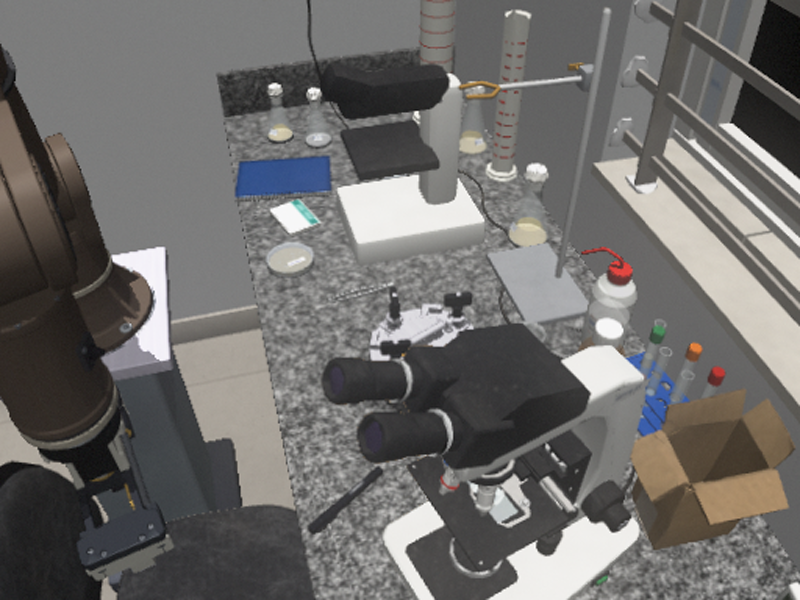

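View pics/top0.png

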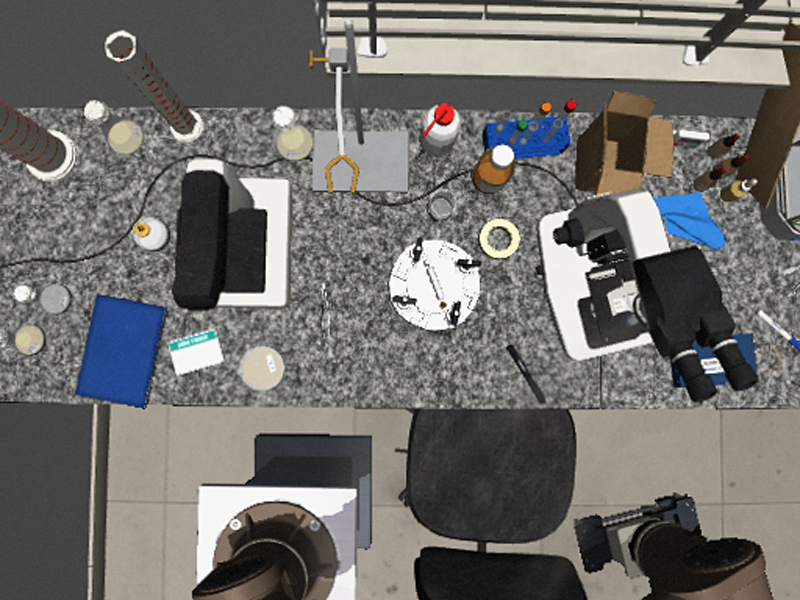

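```bash
cat > h.py <<'E'
import numpy as np,cv2
def proj(d,P):
    return cv2.projectPoints(np.asarray(P,float).reshape(-1,1,3),d['rvec'],d['tvec'],np.array([[d['fx'],0,d['cx']],[0,d['fy'],d['cy']],[0,0,1.]]),np.array(d['dist_coeffs']))[0].reshape(-1,2)
def unproj(d,uv,z):
    K=np.array([[d['fx'],0,d['cx']],[0,d['fy'],d['cy']],[0,0,1.]])
    n=cv2.undistortPoints(np.asarray(uv,float).reshape(-1,1,2),K,np.array(d['dist_coeffs'])).reshape(-1,2)
    R=cv2.Rodrigues(np.array(d['rvec']))[0];c=-R.T@np.array(d['tvec']).ravel()
    r=np.c_[n,np.ones(len(n))]@R
    return c+r*((z-c[2])/r[:,2])[:,None]
def ortho(d,cx,cy,z,half=.1,N=400):
    # image up=+x, left=+y
    a=np.linspace(half,-half,N)
    X,Y=np.meshgrid(cx+a,cy+a,indexing='ij')
    uv=proj(d,np.c_[X.ravel(),Y.ravel(),np.full(X.size,z)]).astype(np.float32).reshape(N,N,2)
    return cv2.remap(d['img'][:,:,::-1],uv[...,0],uv[...,1],cv2.INTER_CUBIC)
E
python3 - <<'E'
import pickle,cv2,numpy as np
from h import *
d=pickle.load(open('top.pkl','rb'))
c=unproj(d,[[434*.64,285*.64]],.07)[0];print(c)
for n,p in dict(beaker=(440,208),tape=(499,239),marker=(525,373),forceps=(325,308),psc=(540,290)).items():print(n,unproj(d,[[p[0]*.64,p[1]*.64]],.01)[0])
c=np.round(c,3)
cv2.imwrite('pics/o.png',np.hstack([ortho(d,c[0],c[1],z) for z in(.121,.066)]))
# depth of things near
dep=d['depth'];vv,uu=np.mgrid[150:215,245:310]
R=cv2.Rodrigues(np.array(d['rvec']))[0]
K=np.array([[d['fx'],0,d['cx']],[0,d['fy'],d['cy']],[0,0,1.]])
n=cv2.undistortPoints(np.c_[uu.ravel(),vv.ravel()].astype(float).reshape(-1,1,2),K,np.array(d['dist_coeffs'])).reshape(-1,2)
z=dep[150:215,245:310].ravel();P=(np.c_[n*z[:,None],z]-np.array(d['tvec']).ravel())@R
for t in [(.108,.14)]:
    m=(P[:,2]>t[0])&(P[:,2]<t[1])
    Q=P[m];
    w,lab=None,None
    ang=np.arctan2(Q[:,1]-c[1],Q[:,0]-c[0])
    lab=np.floor(ang/(np.pi/2)).astype(int)
    from scipy.cluster.hierarchy import fcluster,linkage
    L=fcluster(linkage(Q[:,:2]),.012,'distance')
    for l in set(L):
        q=Q[L==l]
        if len(q)<8: continue
        cc=q.mean(0);e=np.linalg.svd(q[:,:2]-cc[:2])[2][0]
        print(len(q),cc.round(4),np.degrees(np.arctan2(e[1],e[0])),np.linalg.norm(cc[:2]-c[:2]))
fl=P[(P[:,2]>.05)&(P[:,2]<.075)];print(fl[:,:2].min(0),fl[:,:2].max(0),np.median(fl[:,2]))
E
```

```text
[ 0.55499589 -0.31162714  0.07      ]
beaker [ 0.72216208 -0.32847782  0.01      ]
tape [ 0.65851669 -0.45086241  0.01      ]
marker [ 0.38345719 -0.50224665  0.01      ]
forceps [ 0.51202586 -0.09420304  0.01      ]
psc [ 0.55333855 -0.53494945  0.01      ]
64 [ 0.4965 -0.3461  0.1297] 169.99897493319997 0.06768135223454853
63 [ 0.5209 -0.2519  0.1293] -98.67845832692777 0.0691004327350747
67 [ 0.5914 -0.3712  0.1292] -95.35954854062945 0.06949861031252756
62 [ 0.6157 -0.2758  0.1287] 170.39986265937472 0.07071309785758516
[ 0.46769137 -0.39937021] [ 0.64750753 -0.22364113] 0.06683966893428622
```

View pics/o.png

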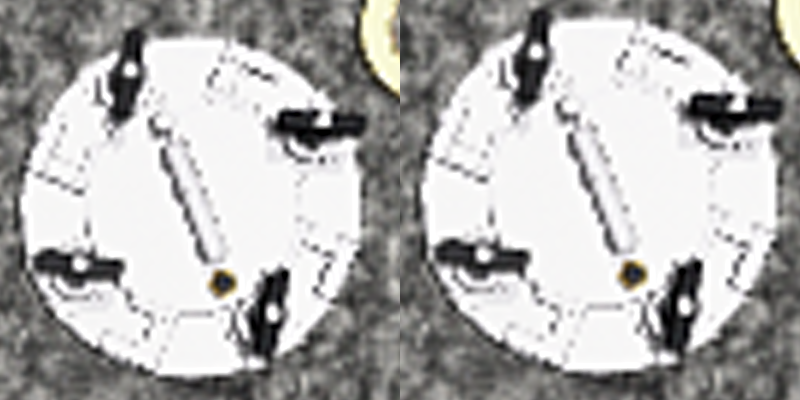

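Top view: flange centre about (0.557, -0.311). The handle bar lies at about 21° and home is about -14.5°, so the lid needs about 35° clockwise. The wings are all at about 40° turn (0.63–0.71 rad).

Call:
jog_arm([
  [[41.2, 29.7, 0], [0, 0, 7.6], 0.45],
  [[41.2, 29.7, 0], [0, 0, 7.6], 0.45],
  [[41.2, 29.7, 0], [0, 0, 7.6], 0.45],
  [[41.2, 29.7, 0], [0, 0, 7.6], 0.45],
  [[41.2, 29.7, 0], [0, 0, 7.6], 0.45],
  [[41.2, 29.7, 0], [0, 0, 7.6], 0.45],
  [[41.2, 29.7, 0], [0, 0, 7.6], 0.45],
  [[41.2, 29.7, 0], [0, 0, 7.6], 0.45],
], newtons=15)

```text
clock: 1.1
position: [0.5522, -0.3142, 0.1943]
ee_rot: [-3.089, -0.573, 0.001]
force: [1.0, -0.9, -0.0]
width: 0.449
gripper_force: 0.0
```

Call:
jog_arm([
  [[0, 0, -4.5], [0, 0, 0], 0.45],
  [[0, 0, -4.5], [0, 0, 0], 0.45],
  [[0, 0, -4.5], [0, 0, 0], 0.45],
])

```text
clock: 1.48
position: [0.5504, -0.3167, 0.1506]
ee_rot: [3.089, 0.571, -0.0]
force: [0.9, 0.7, -0.7]
width: 0.451
gripper_force: 0.0
```

```bash
cat > o.py <<'E'
from cell import arm
import numpy as np
s=arm.observe();r=s['ee_rot']
print(round(s['clock'],2),'pos',s['position'].round(4),'toolY',round(2*np.degrees(np.arctan2(r[1],r[0]))%180-90,2)if 1 else 0,'tilt',r[2].round(4),'F',s['force'].round(2),'T',s['ft_torque'].round(3),'w',round(s['width'],3),'g',round(s['gripper_force'],1),'j7',s['joints'][6].round(2))
E
python3 o.py;python3 - <<'E'
from cell import arm
import cv2,pickle
d=arm.get_image('side');pickle.dump(d,open('side1.pkl','wb'))
from h import *
u=proj(d,[.557,-.311,.1])[0].astype(int);print(u)
c=d['img'][u[1]-60:u[1]+50,u[0]-75:u[0]+75,::-1]
cv2.imwrite('pics/s1.png',cv2.resize(c,None,fx=5,fy=5,interpolation=cv2.INTER_CUBIC))
E
```

```text
1.48 pos [ 0.5504 -0.3167  0.1506] toolY -69.05 tilt -0.0004 F [ 0.86  0.69 -0.66] T [-0.025  0.004  0.009] w 0.451 g 0.0 j7 -0.83
[273 212]
```

View pics/s1.png

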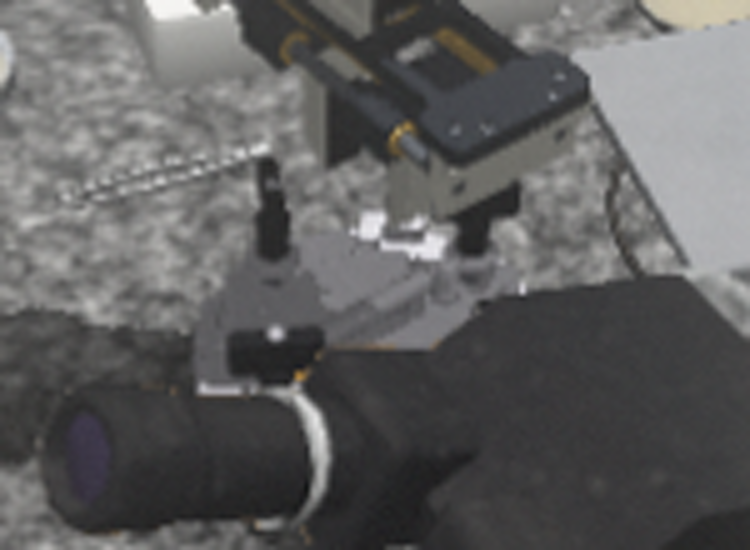

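The side view shows the open fingers above the lid and still about 8 mm short of the centre. I'll correct that, then descend and grip.

Call:
jog_arm([
  [[0.6, 0.5, -1.5], [0, 0, 0], 0.45],
  [[0.6, 0.5, -4], [0, 0, 0], 0.45],
  [[0.6, 0.5, -6.5], [0, 0, 0], 0.45],
  [[0.6, 0.5, -6.5], [0, 0, 0], 0.45],
  [[0.6, 0.5, -6.5], [0, 0, 0], 0.05],
  [[0.6, 0.5, -6.5], [0, 0, 0], 0.05],
  [[0.6, 0.5, -6.5], [0, 0, 0], 0.05],
  [[0.6, 0.5, -6.5], [0, 0, 0], 0.05],
], newtons=15)

```text
clock: 2.52
position: [0.5572, -0.3106, 0.0851]
ee_rot: [3.088, 0.574, 0.001]
force: [-1.0, -0.9, -0.4]
width: 0.073
gripper_force: 0.0
```

```bash
python3 o.py
```

```text
2.52 pos [ 0.5572 -0.3106  0.0851] toolY -68.95 tilt 0.0008 F [-0.98 -0.87 -0.4 ] T [-0.058 -0.025 -0.006] w 0.073 g 0.0 j7 -0.86
```

```bash
python3 o.py;python3 - <<'E'
from cell import arm
import cv2,pickle
import numpy as np
from h import *
d=arm.get_image('side');pickle.dump(d,open('side2.pkl','wb'))
u=proj(d,[.557,-.311,.1])[0].astype(int)
c=d['img'][u[1]-40:u[1]+30,u[0]-40:u[0]+40,::-1]
t=arm.get_image('top');u=proj(t,[.557,-.311,.1])[0].astype(int)
e=t['img'][u[1]-35:u[1]+35,u[0]-40:u[0]+40,::-1]
cv2.imwrite('pics/s2.png',cv2.resize(np.hstack([c,e]),None,fx=5,fy=5,interpolation=cv2.INTER_CUBIC))
E
python3 o.py
```

```text
2.52 pos [ 0.5572 -0.3106  0.0851] toolY -68.95 tilt 0.0008 F [-0.98 -0.87 -0.4 ] T [-0.058 -0.025 -0.006] w 0.073 g 0.0 j7 -0.86
2.62 pos [ 0.557  -0.3105  0.0848] toolY -68.96 tilt 0.0003 F [ 0.05 -0.45  0.04] T [-0.005 -0.005  0.005] w 0.058 g 0.0 j7 -0.86
```

View pics/s2.png

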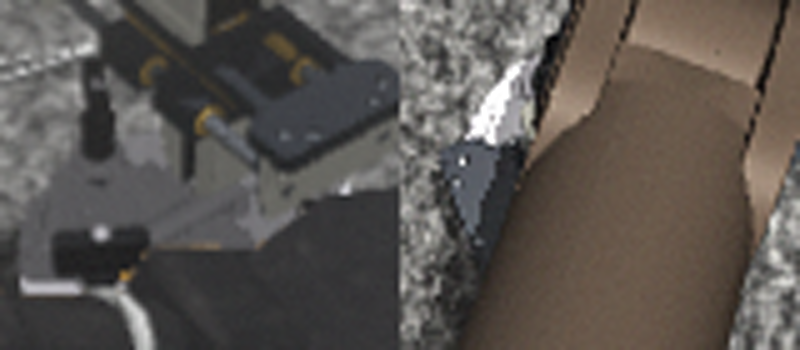

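```bash
python3 - <<'E'
import pickle,cv2
from h import *
d=pickle.load(open('side2.pkl','rb'));d0=pickle.load(open('side.pkl','rb'))
u=proj(d,[.557,-.311,.1])[0].astype(int)
c=np.array([.557,-.311]);b=np.array([np.cos(np.radians(21)),np.sin(np.radians(21))])
for n,k in(('bar-',-.033),('ctr',0),('bar+',.033),('nip',.044),('vent',-.044)):
    for z in(.0925,.104):print(n,z,((proj(d,[*(c+b*k),z])[0]-u+40)*5).round())
print('tcp',((proj(d,[.557,-.3105,.0848])[0]-u+40)*5).round())
ims=[]
for x in(d0,d):
    ims.append(cv2.resize(x['img'][u[1]-32:u[1]+20,u[0]-32:u[0]+25,::-1],None,fx=7,fy=7,interpolation=cv2.INTER_CUBIC))
cv2.imwrite('pics/s3.png',np.hstack(ims))
print(u)
E
```

```text
bar- 0.0925 [145. 242.]
bar- 0.104 [145. 225.]
ctr 0.0925 [200. 212.]
ctr 0.104 [201. 195.]
bar+ 0.0925 [253. 183.]
bar+ 0.104 [254. 166.]
nip 0.0925 [271. 173.]
nip 0.104 [272. 156.]
vent 0.0925 [127. 252.]
vent 0.104 [127. 236.]
tcp [199. 222.]
[273 212]
```

View pics/s3.png

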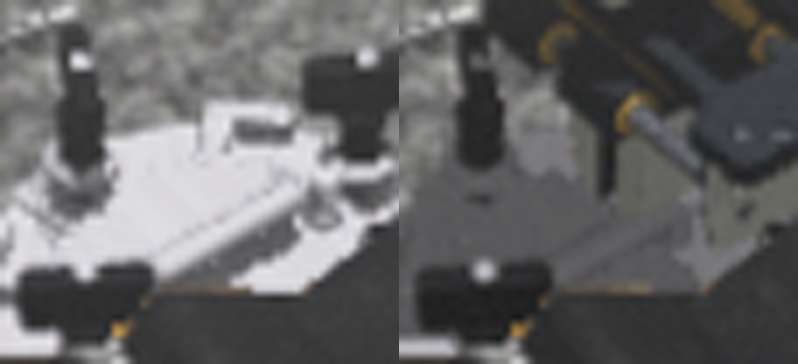

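```bash
python3 - <<'E'
import pickle,cv2
from h import *
d=pickle.load(open('side2.pkl','rb'));u=np.array([273,212])
o=np.array([.557,-.311,.09])
f=lambda p:((proj(d,p)[0]-u+32)*7).round()+[400,0]
print('o',f(o),'x+3cm',f(o+[.03,0,0]),'y+3cm',f(o+[0,.03,0]),'z+3',f(o+[0,0,.03]))
K=np.array([[d['fx'],0,d['cx']],[0,d['fy'],d['cy']],[0,0,1.]]);R=cv2.Rodrigues(np.array(d['rvec']))[0]
for p in[(630,150),(660,180),(685,215),(650,215),(607,180),(725,200),(720,225),(750,225),(740,150),(600,250),(660,240),(690,200),(720,260)]:
    q=np.array([(p[0]-400)/7,p[1]/7])+u-32
    z=d['depth'][int(q[1]),int(q[0])]
    n=cv2.undistortPoints(q.reshape(1,1,2),K,np.array(d['dist_coeffs'])).ravel()
    print(p,((np.array([*(n*z),z])-np.array(d['tvec']).ravel())@R).round(3))
E
```

```text
o [624. 246.] x+3cm [707. 229.] y+3cm [598. 186.] z+3 [626. 184.]
(630, 150) [ 0.552 -0.329  0.154]
(660, 180) [ 0.56  -0.335  0.144]
(685, 215) [ 0.578 -0.312  0.1  ]
(650, 215) [ 0.558 -0.334  0.127]
(607, 180) [ 0.55  -0.311  0.124]
(725, 200) [ 0.555 -0.408  0.208]
(720, 225) [ 0.555 -0.406  0.194]
(750, 225) [ 0.567 -0.401  0.186]
(740, 150) [ 0.559 -0.407  0.226]
(600, 250) [ 0.545 -0.321  0.101]
(660, 240) [ 0.574 -0.301  0.078]
(690, 200) [ 0.582 -0.307  0.102]
(720, 260) [ 0.591 -0.314  0.076]
```

```bash
python3 - <<'E'
import pickle,cv2
from h import *
for f,t,w in(('side1.pkl',[.5504,-.3167,.1506],.45),('side2.pkl',[.557,-.3105,.0848],.06)):
    d=pickle.load(open(f,'rb'));H,W=d['depth'].shape
    vv,uu=np.mgrid[0:H,0:W]
    K=np.array([[d['fx'],0,d['cx']],[0,d['fy'],d['cy']],[0,0,1.]]);R=cv2.Rodrigues(np.array(d['rvec']))[0]
    n=cv2.undistortPoints(np.c_[uu.ravel(),vv.ravel()].astype(float).reshape(-1,1,2),K,np.array(d['dist_coeffs'])).reshape(-1,2)
    z=d['depth'].ravel();P=(np.c_[n*z[:,None],z]-np.array(d['tvec']).ravel())@R-t
    a=np.radians(-69);y=np.array([np.cos(a),np.sin(a)]);x=np.array([-y[1],y[0]])
    Q=np.c_[P[:,:2]@x,P[:,:2]@y,P[:,2]]
    m=(abs(Q[:,0])<.05)&(abs(Q[:,1])<.11)&(Q[:,2]>.0)&(Q[:,2]<.14)&(z>0)
    q=Q[m]*1000
    print(f)
    for h in range(0,140,8):
        s=q[(q[:,2]>=h)&(q[:,2]<h+8)]
        if len(s):print(h,len(s),'x',s[:,0].min().round(),s[:,0].max().round(),'y',s[:,1].min().round(),s[:,1].max().round(), 'p', np.percentile(s[:,1],[10,50,90]).round())
E
```

```text
side1.pkl
24 3 x -9.0 -0.0 y -21.0 -20.0 p [-21. -21. -20.]
32 29 x -12.0 7.0 y -30.0 31.0 p [-23. -19.  26.]
40 39 x -13.0 3.0 y -34.0 40.0 p [-28. -20.  34.]
48 47 x -13.0 -0.0 y -35.0 40.0 p [-26.  26.  39.]
56 40 x -13.0 -0.0 y -38.0 41.0 p [-33.  28.  40.]
64 44 x -13.0 -2.0 y -37.0 41.0 p [-30.   3.  40.]
72 42 x -13.0 9.0 y -39.0 41.0 p [-35. -21.  40.]
80 12 x -13.0 5.0 y -29.0 39.0 p [-25. -22. -21.]
88 10 x -10.0 2.0 y -25.0 -21.0 p [-23. -21. -21.]
96 108 x -38.0 34.0 y -86.0 90.0 p [-78.  86.  88.]
104 200 x -39.0 35.0 y -84.0 91.0 p [-77.  43.  89.]
112 280 x -39.0 35.0 y -84.0 92.0 p [-76.   6.  84.]
120 321 x -38.0 37.0 y -92.0 96.0 p [-42.  36.  94.]
128 255 x -39.0 36.0 y -92.0 97.0 p [-63.  33.  96.]
136 453 x -38.0 36.0 y -93.0 98.0 p [-72.  58.  94.]
side2.pkl
0 56 x -30.0 24.0 y -80.0 7.0 p [-72. -60.   2.]
8 60 x -35.0 29.0 y -72.0 9.0 p [-62.   5.   7.]
16 70 x -32.0 28.0 y -75.0 8.0 p [-62.   3.   6.]
24 16 x -26.0 -7.0 y -83.0 -4.0 p [-72. -51. -26.]
32 27 x -26.0 -3.0 y -85.0 10.0 p [-73. -48.  -1.]
40 73 x -27.0 19.0 y -88.0 55.0 p [-76. -49.  20.]
48 62 x -26.0 19.0 y -81.0 55.0 p [-69.  -3.  22.]
56 28 x -13.0 1.0 y -18.0 23.0 p [-14.   9.  23.]
64 15 x -13.0 -2.0 y 12.0 24.0 p [14. 21. 23.]
72 13 x -13.0 3.0 y 14.0 26.0 p [17. 23. 24.]
88 2 x -9.0 -3.0 y 33.0 34.0 p [33. 34. 34.]
96 98 x -38.0 36.0 y -85.0 90.0 p [-78.  35.  89.]
104 198 x -38.0 37.0 y -84.0 90.0 p [-74.  35.  89.]
112 262 x -39.0 35.0 y -84.0 89.0 p [-72.  22.  61.]
120 266 x -38.0 36.0 y -91.0 95.0 p [-23.  25.  94.]
128 214 x -38.0 36.0 y -90.0 97.0 p [-62.  31.  96.]
136 361 x -38.0 35.0 y -92.0 98.0 p [-72.  50.  95.]
```

The depth data show that the gripper body and fingertips really sit about 30 mm higher than the reported TCP z, while x and y agree. The jaws therefore closed above the bar. I'll open and descend 29 mm further.

Call:
jog_arm([
  [[0, 0, 0], [0, 0, 0], 0.45],
  [[0, 0, 0], [0, 0, 0], 0.45],
  [[0, 0, 0], [0, 0, 0], 0.45],
  [[0, 0, 0], [0, 0, 0], 0.45],
  [[0, 0, -0.9], [0, 0, 0], 0.45],
  [[0, 0, -1.9], [0, 0, 0], 0.45],
  [[0, 0, -2.9], [0, 0, 0], 0.45],
  [[0, 0, -2.9], [0, 0, 0], 0.45],
])

```text
clock: 3.62
position: [0.5561, -0.3101, 0.0543]
ee_rot: [-3.087, -0.574, 0.003]
force: [-0.3, 0.2, 0.1]
width: 0.449
gripper_force: 0.0
```

```bash
python3 o.py
```

```text
3.62 pos [ 0.5561 -0.3101  0.0543] toolY -68.95 tilt 0.0028 F [-0.33  0.25  0.07] T [-0.023  0.006 -0.021] w 0.449 g 0.0 j7 -0.86
```

Call:
jog_arm([
  [[0, 0, 0.1], [0, 0, 0], 0.03],
  [[0, 0, 0.1], [0, 0, 0], 0.03],
  [[0, 0, 0.1], [0, 0, 0], 0.03],
  [[0, 0, 0.1], [0, 0, 0], 0.03],
], newtons=15)

```text
clock: 4.12
position: [0.5571, -0.3106, 0.0569]
ee_rot: [3.088, 0.574, 0.001]
force: [-0.7, -0.2, 0.3]
width: 0.129
gripper_force: 15.0
```

```bash
python3 o.py
```

```text
4.12 pos [ 0.5571 -0.3106  0.0569] toolY -68.95 tilt 0.0006 F [-0.75 -0.22  0.33] T [ 0.013 -0.052 -0.015] w 0.129 g 15.0 j7 -0.86
```

Call:
jog_arm([
  [[0, 0, 0], [0, 0, -5], 0.03],
  [[0, 0, 0], [0, 0, -11], 0.03],
  [[0, 0, 0], [0, 0, -17], 0.03],
  [[0, 0, 0], [0, 0, -23], 0.03],
  [[0, 0, 0], [0, 0, -29], 0.03],
  [[0, 0, 0], [0, 0, -32], 0.03],
  [[0, 0, 0], [0, 0, -34], 0.03],
  [[0, 0, 0], [0, 0, -34], 0.03],
])

```text
clock: 5.12
position: [0.5572, -0.3105, 0.0568]
ee_rot: [3.121, -0.354, 0.001]
force: [0.7, 0.1, 1.8]
width: 0.128
gripper_force: 15.0
```

```bash
python3 o.py
```

```text
5.12 pos [ 0.5572 -0.3105  0.0568] toolY 77.07 tilt 0.0007 F [0.68 0.08 1.82] T [ 0.039 -0.077 -0.018] w 0.128 g 15.0 j7 -1.36
```

Call:
jog_arm([
  [[0, 0, 0], [0, 0, -1], 0.03],
  [[0, 0, 0], [0, 0, -2], 0.03],
  [[0, 0, 0], [0, 0, -2], 0.03],
])

```text
clock: 5.5
position: [0.5571, -0.3106, 0.0568]
ee_rot: [3.115, -0.409, 0.001]
force: [0.2, -0.4, 2.9]
width: 0.131
gripper_force: 15.0
```

```bash
python3 o.py
```

```text
5.5 pos [ 0.5571 -0.3106  0.0568] toolY 75.03 tilt 0.0006 F [ 0.22 -0.38  2.93] T [ 0.004 -0.046  0.12 ] w 0.131 g 15.0 j7 -1.39
```

Call:
jog_arm([
  [[0, 0, 0], [0, 0, -1], 0.03],
  [[0, 0, 0], [0, 0, -1.5], 0.03],
  [[0, 0, 0], [0, 0, -1.5], 0.03],
])

```text
clock: 5.88
position: [0.5572, -0.3107, 0.0568]
ee_rot: [3.109, -0.449, 0.001]
force: [0.6, -1.6, 2.7]
width: 0.128
gripper_force: 15.2
```

```bash
python3 o.py
```

```text
5.88 pos [ 0.5572 -0.3107  0.0568] toolY 73.55 tilt 0.0006 F [ 0.57 -1.62  2.72] T [-0.14  -0.2    0.325] w 0.128 g 15.2 j7 -1.41
```

Call:
jog_arm([
  [[0, 0, 0], [0, 0, -1], 0.03],
  [[0, 0, 0], [0, 0, -1.5], 0.03],
  [[0, 0, 0], [0, 0, -1.5], 0.03],
])

```text
clock: 6.25
position: [0.5571, -0.3107, 0.0567]
ee_rot: [3.103, -0.49, 0.0]
force: [0.7, -1.6, 4.2]
width: 0.136
gripper_force: 15.4
```

```bash
python3 o.py
```

```text
6.25 pos [ 0.5571 -0.3107  0.0567] toolY 72.04 tilt 0.0004 F [ 0.7  -1.6   4.21] T [-0.3   -0.184  0.33 ] w 0.136 g 15.4 j7 -1.43
```

The lid is at its stop: torque saturated at 0.33 N·m with slip, and the bar is at about -15°. I'll release and go to knob A at (0.617, -0.2755).

Call:
jog_arm([
  [[0, 0, 0], [0, 0, 0], 0.4],
  [[0, 0, 0], [0, 0, 0], 0.4],
  [[0, 0, 0], [0, 0, 0], 0.4],
  [[0, 0, 3], [0, 0, 0], 0.4],
  [[0, 0, 6.5], [0, 0, 0], 0.35],
  [[4, 2.3, 6.5], [0, 0, 4], 0.35],
  [[6.0, 3.5, 6.5], [0, 0, 8.4], 0.35],
  [[6.0, 3.5, 6.5], [0, 0, 8.4], 0.35],
], newtons=20)

```text
clock: 7.25
position: [0.6184, -0.2731, 0.1212]
ee_rot: [-3.13, 0.256, -0.0]
force: [-0.8, -1.2, 0.6]
width: 0.35
gripper_force: 0.0
```

```bash
python3 o.py
```

```text
7.25 pos [ 0.6184 -0.2731  0.1212] toolY 80.65 tilt -0.0002 F [-0.83 -1.16  0.59] T [0.025 0.056 0.018] w 0.35 g 0.0 j7 -1.39
```

Call:
jog_arm([
  [[-0.1, -0.2, -2], [0, 0, 0], 0.35],
  [[-0.1, -0.2, -4.9], [0, 0, 0], 0.35],
  [[-0.1, -0.2, -4.9], [0, 0, 0], 0.35],
  [[-0.1, -0.2, -4.9], [0, 0, 0], 0.03],
  [[-0.1, -0.2, -4.9], [0, 0, 0], 0.03],
  [[-0.1, -0.2, -4.9], [0, 0, 0], 0.03],
  [[-0.1, -0.2, -4.9], [0, 0, 0], 0.03],
], newtons=20)

```text
clock: 8.12
position: [0.6169, -0.2755, 0.0739]
ee_rot: [-3.129, 0.259, -0.002]
force: [-0.4, 5.4, 1.9]
width: 0.164
gripper_force: 20.0
```

```bash
python3 o.py
```

```text
8.12 pos [ 0.6169 -0.2755  0.0739] toolY 80.52 tilt -0.0023 F [-0.36  5.42  1.91] T [1.209 0.065 0.012] w 0.164 g 20.0 j7 -1.39
```

```bash
python3 - <<'E'
from cell import arm
import cv2
from h import *
d=arm.get_image('side');t=arm.get_image('top')
u=proj(d,[.59,-.29,.11])[0].astype(int)
a=cv2.resize(d['img'][u[1]-35:u[1]+30,u[0]-40:u[0]+40,::-1],(480,390),interpolation=cv2.INTER_CUBIC)
u=proj(t,[.557,-.311,.1])[0].astype(int)
b=cv2.resize(t['img'][u[1]-33:u[1]+32,u[0]-26:u[0]+26,::-1],(312,390),interpolation=cv2.INTER_CUBIC)
cv2.imwrite('pics/s4.png',np.hstack([a,b]))
E
```

```text
(no output)
```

View pics/s4.png

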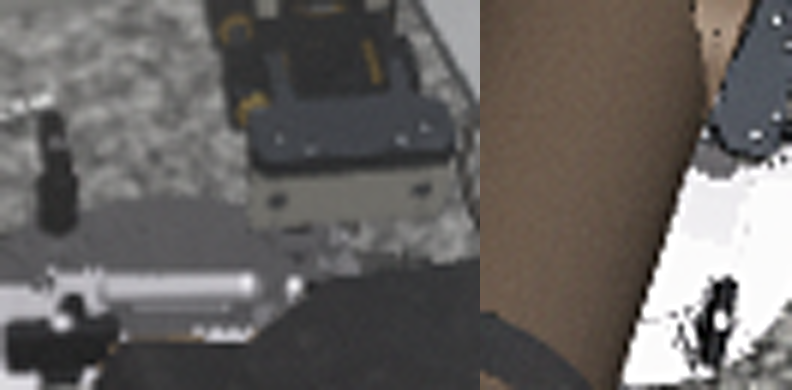

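Call:
jog_arm([
  [[0, 0, 0], [0, 0, 0], 0.3],
  [[0, 0, 0], [0, 0, 0], 0.3],
  [[0, 0, 1], [0, 0, 0], 0.3],
  [[0, 0, 1], [0, 0, 0], 0.03],
  [[0, 0, 1], [0, 0, 0], 0.03],
  [[0, 0, 1], [0, 0, 0], 0.03],
  [[0, 0, 1], [0, 0, 0], 0.03],
])

```text
clock: 9.1
position: [0.6167, -0.2755, 0.083]
ee_rot: [-3.129, 0.259, -0.001]
force: [-0.0, 4.3, 6.0]
width: 0.107
gripper_force: 20.0
```

```bash
python3 o.py
```

```text
9.1 pos [ 0.6167 -0.2755  0.083 ] toolY 80.53 tilt -0.001 F [-0.03  4.33  6.05] T [1.155 0.128 0.04 ] w 0.107 g 20.0 j7 -1.39
```

Call:
jog_arm([
  [[0, 0.1, -0.03], [0, 0, -6], 0.03],
  [[0, 0.1, -0.06], [0, 0, -14], 0.03],
  [[0, 0.1, -0.1], [0, 0, -23], 0.03],
  [[0, 0.1, -0.14], [0, 0, -32], 0.03],
  [[0, 0.1, -0.18], [0, 0, -41], 0.03],
  [[0, 0.1, -0.22], [0, 0, -50], 0.03],
  [[0, 0.1, -0.22], [0, 0, -50], 0.03],
])

```text
clock: 9.98
position: [0.6168, -0.275, 0.0809]
ee_rot: [-2.725, 1.561, -0.0]
force: [0.5, 4.4, 5.6]
width: 0.108
gripper_force: 20.0
```

```bash
python3 o.py
```

```text
9.97 pos [ 0.6168 -0.275   0.0809] toolY 30.38 tilt -0.0003 F [0.47 4.44 5.58] T [ 0.892  0.062 -0.085] w 0.108 g 20.0 j7 -2.13
```

Call:
jog_arm([
  [[0, 0, 0], [0, 0, 0], 0.35],
  [[0, 0, 0], [0, 0, 0], 0.35],
  [[0, 0, 3.5], [0, 0, 0], 0.35],
  [[-3, -2, 3.5], [0, 0, 10], 0.35],
  [[-6, -4, 3.5], [0, 0, 20], 0.35],
  [[-9, -6, 3.5], [0, 0, 30], 0.35],
  [[-12, -7.1, 3.5], [0, 0, 40], 0.35],
  [[-12, -7.1, 3.5], [0, 0, 49.6], 0.35],
])

```text
clock: 10.98
position: [0.4926, -0.35, 0.1154]
ee_rot: [3.129, -0.271, -0.003]
force: [0.6, -0.7, 0.5]
width: 0.352
gripper_force: 0.0
```

```bash
python3 o.py
```

```text
10.97 pos [ 0.4926 -0.35    0.1154] toolY 80.11 tilt -0.0028 F [ 0.6  -0.74  0.46] T [ 0.012 -0.086  0.011] w 0.352 g 0.0 j7 -1.2
```

Call:
jog_arm([
  [[0, 0, -1], [0, 0, 0], 0.35],
  [[0, 0, -2.2], [0, 0, 0], 0.35],
  [[0, 0, -3.2], [0, 0, 0], 0.35],
  [[0, 0, -3.2], [0, 0, 0], 0.03],
  [[0, 0, -3.2], [0, 0, 0], 0.03],
  [[0, 0, -3.2], [0, 0, 0], 0.03],
  [[0, 0, -3.2], [0, 0, 0], 0.03],
])

```text
clock: 11.85
position: [0.4965, -0.3467, 0.0837]
ee_rot: [-3.129, 0.272, -0.001]
force: [0.7, 3.8, 1.1]
width: 0.108
gripper_force: 20.0
```

```bash
python3 o.py
```

```text
11.85 pos [ 0.4965 -0.3467  0.0837] toolY 80.08 tilt -0.0008 F [0.75 3.79 1.06] T [ 0.851 -0.141 -0.092] w 0.108 g 20.0 j7 -1.2
```

Call:
jog_arm([
  [[0, 0.1, -0.03], [0, 0, -6], 0.03],
  [[0, 0.1, -0.06], [0, 0, -14], 0.03],
  [[0, 0.1, -0.1], [0, 0, -23], 0.03],
  [[0, 0.1, -0.14], [0, 0, -32], 0.03],
  [[0, 0.1, -0.18], [0, 0, -41], 0.03],
  [[0, 0.1, -0.22], [0, 0, -49.6], 0.03],
  [[0, 0.1, -0.22], [0, 0, -49.6], 0.03],
])

```text
clock: 12.72
position: [0.4964, -0.3465, 0.0816]
ee_rot: [2.727, -1.558, 0.001]
force: [0.8, 2.8, 2.0]
width: 0.105
gripper_force: 20.0
```

Call:
jog_arm([
  [[0, 0, 0], [0, 0, 0], 0.35],
  [[0, 0, 0], [0, 0, 0], 0.35],
  [[0, 0, 3.5], [0, 0, 0], 0.35],
  [[0, 2, 3.5], [0, 0, 10], 0.35],
  [[0.5, 4, 3.5], [0, 0, 20], 0.35],
  [[1, 6, 3.5], [0, 0, 30], 0.35],
  [[2, 8, 3.5], [0, 0, 40], 0.35],
  [[2.4, 9.6, 3.5], [0, 0, 50], 0.35],
])

```text
clock: 13.72
position: [0.5204, -0.2499, 0.1163]
ee_rot: [3.131, -0.25, 0.001]
force: [0.1, -0.2, -0.4]
width: 0.35
gripper_force: 0.0
```

Call:
jog_arm([
  [[0, 0, 0], [0, 0, 10.6], 0.35],
  [[0, 0, 0], [0, 0, 21], 0.35],
  [[0, 0, 0], [0, 0, 31.5], 0.35],
  [[0, 0, 0], [0, 0, 42], 0.35],
  [[0, 0, 0], [0, 0, 52.5], 0.35],
  [[0, 0, 0], [0, 0, 63], 0.35],
  [[0, 0, 0], [0, 0, 73.5], 0.35],
  [[0, 0, 0], [0, 0, 84], 0.35],
])

```text
clock: 14.72
position: [0.5198, -0.2511, 0.1163]
ee_rot: [2.495, 1.909, -0.0]
force: [0.2, -0.5, -0.7]
width: 0.348
gripper_force: 0.0
```

```bash
python3 o.py
```

```text
14.72 pos [ 0.5198 -0.2511  0.1163] toolY -15.17 tilt -0.0003 F [ 0.21 -0.48 -0.65] T [-0.023 -0.043  0.029] w 0.348 g 0.0 j7 -0.07
```

Call:
jog_arm([
  [[0.1, 0.1, -1], [0, 0, 6.5], 0.35],
  [[0.1, 0.1, -2.2], [0, 0, 6.5], 0.35],
  [[0.1, 0.1, -3.3], [0, 0, 6.5], 0.35],
  [[0.1, 0.1, -3.3], [0, 0, 6.5], 0.03],
  [[0.1, 0.1, -3.3], [0, 0, 6.5], 0.03],
  [[0.1, 0.1, -3.3], [0, 0, 6.5], 0.03],
  [[0.1, 0.1, -3.3], [0, 0, 6.5], 0.03],
])

```text
clock: 15.6
position: [0.5213, -0.2495, 0.0836]
ee_rot: [2.389, 2.039, 0.001]
force: [0.9, -0.4, 0.4]
width: 0.106
gripper_force: 19.9
```

```bash
python3 o.py
```

```text
15.6 pos [ 0.5213 -0.2495  0.0836] toolY -9.05 tilt 0.0006 F [ 0.86 -0.41  0.42] T [-0.016 -0.192  0.051] w 0.106 g 19.9 j7 0.01
```

Call:
jog_arm([
  [[0, 0, -0.03], [0, 0, -6], 0.03],
  [[0, 0, -0.06], [0, 0, -14], 0.03],
  [[0, 0, -0.1], [0, 0, -23], 0.03],
  [[0, 0, -0.14], [0, 0, -32], 0.03],
  [[0, 0, -0.18], [0, 0, -41], 0.03],
  [[0, 0, -0.22], [0, 0, -50.4], 0.03],
  [[0, 0, -0.22], [0, 0, -50.4], 0.03],
])

```text
clock: 16.48
position: [0.5217, -0.2498, 0.0814]
ee_rot: [3.029, 0.829, 0.002]
force: [2.4, -2.3, -0.6]
width: 0.106
gripper_force: 20.0
```

Call:
jog_arm([
  [[0, 0, 0], [0, 0, 0], 0.35],
  [[0, 0, 0], [0, 0, 0], 0.35],
  [[0, 0, 3.5], [0, 0, 0], 0.35],
  [[2, -3, 3.5], [0, 0, 10.6], 0.35],
  [[4, -6, 3.5], [0, 0, 21], 0.35],
  [[5.5, -9, 3.5], [0, 0, 31.5], 0.35],
  [[7.1, -12, 3.5], [0, 0, 42], 0.35],
  [[7.1, -12, 3.5], [0, 0, 52], 0.35],
])

```text
clock: 17.48
position: [0.5916, -0.3727, 0.1152]
ee_rot: [2.357, 2.077, -0.001]
force: [-0.9, -0.2, -0.4]
width: 0.352
gripper_force: 0.0
```

Call:
jog_arm([
  [[0, 0, -1], [0, 0, 2], 0.35],
  [[0, 0, -2.2], [0, 0, 2], 0.35],
  [[0, 0, -3.3], [0, 0, 2], 0.35],
  [[0, 0, -3.3], [0, 0, 2], 0.03],
  [[0, 0, -3.3], [0, 0, 2], 0.03],
  [[0, 0, -3.3], [0, 0, 2], 0.03],
  [[0, 0, -3.3], [0, 0, 2], 0.03],
])

```text
clock: 18.35
position: [0.5925, -0.3695, 0.0835]
ee_rot: [2.324, 2.113, 0.001]
force: [1.5, -0.6, 0.5]
width: 0.106
gripper_force: 20.0
```

```bash
python3 o.py
```

```text
18.35 pos [ 0.5925 -0.3695  0.0835] toolY -5.45 tilt 0.0008 F [ 1.49 -0.57  0.51] T [ 0.01  -0.24   0.105] w 0.106 g 20.0 j7 0.21
```

Call:
jog_arm([
  [[0, 0, -0.03], [0, 0, -6], 0.03],
  [[0, 0, -0.06], [0, 0, -15], 0.03],
  [[0, 0, -0.1], [0, 0, -25], 0.03],
  [[0, 0, -0.14], [0, 0, -35], 0.03],
  [[0, 0, -0.19], [0, 0, -45], 0.03],
  [[0, 0, -0.23], [0, 0, -54], 0.03],
  [[0, 0, -0.23], [0, 0, -54], 0.03],
])

```text
clock: 19.23
position: [0.5933, -0.3701, 0.0813]
ee_rot: [3.028, 0.828, 0.003]
force: [4.9, -2.3, -1.7]
width: 0.111
gripper_force: 20.0
```

Call:
jog_arm([
  [[0, 0, 0], [0, 0, 0], 0.35],
  [[0, 0, 0], [0, 0, 0], 0.35],
  [[0, 0, 3.5], [0, 0, 0], 0.35],
  [[0.5, 2, 3.5], [0, 0, 10.6], 0.35],
  [[1, 4, 3.5], [0, 0, 21], 0.35],
  [[1.5, 6, 3.5], [0, 0, 31.5], 0.35],
  [[2.4, 8, 3.5], [0, 0, 42], 0.35],
  [[2.4, 9.5, 3.5], [0, 0, 52], 0.35],
])

```text
clock: 20.23
position: [0.6162, -0.2731, 0.1157]
ee_rot: [-2.352, -2.082, -0.0]
force: [-0.4, -0.4, -0.0]
width: 0.35
gripper_force: 0.0
```

Call:
jog_arm([
  [[0, 0, 0], [0, 0, 10.5], 0.35],
  [[0, 0, 0], [0, 0, 21], 0.35],
  [[0, 0, 0], [0, 0, 31], 0.35],
  [[0, 0, -1], [0, 0, 38], 0.35],
  [[0, 0, -1], [0, 0, 38], 0.35],
])

```text
clock: 20.85
position: [0.6149, -0.2745, 0.1049]
ee_rot: [-1.557, -2.726, 0.0]
force: [0.3, 0.3, 0.5]
width: 0.352
gripper_force: 0.0
```

```bash
python3 o.py
```

```text
20.85 pos [ 0.6149 -0.2745  0.1049] toolY 30.54 tilt 0.0003 F [0.34 0.26 0.5 ] T [ 0.032 -0.154  0.011] w 0.352 g 0.0 j7 0.62
```

Call:
jog_arm([
  [[0.2, 0, -1.2], [0, 0, 0], 0.35],
  [[0.2, 0, -2.4], [0, 0, 0], 0.35],
  [[0.2, 0, -2.4], [0, 0, 0], 0.03],
  [[0.2, 0, -2.4], [0, 0, 0], 0.03],
  [[0.2, 0, -2.4], [0, 0, 0], 0.03],
  [[0.2, 0, -2.4], [0, 0, 0], 0.03],
])

```text
clock: 21.6
position: [0.6175, -0.275, 0.0821]
ee_rot: [-1.559, -2.728, 0.001]
force: [-3.6, -1.5, 3.2]
width: 0.11
gripper_force: 20.0
```

```bash
python3 o.py
```

```text
21.6 pos [ 0.6175 -0.275   0.0821] toolY 30.51 tilt 0.0012 F [-3.59 -1.47  3.16] T [-0.121  0.716 -0.028] w 0.11 g 20.0 j7 0.61
```

Call:
jog_arm([
  [[0, 0, -0.03], [0, 0, -7], 0.03],
  [[0, 0, -0.07], [0, 0, -16], 0.03],
  [[0, 0, -0.11], [0, 0, -24], 0.03],
  [[0, 0, -0.13], [0, 0, -30], 0.03],
  [[0, 0, -0.13], [0, 0, -30], 0.03],
])

```text
clock: 22.22
position: [0.6175, -0.2751, 0.0812]
ee_rot: [2.212, 2.23, -0.002]
force: [-5.0, -0.6, 6.4]
width: 0.107
gripper_force: 20.0
```

```bash
python3 o.py
```

```text
22.23 pos [ 0.6175 -0.2751  0.0812] toolY 0.45 tilt -0.0018 F [-5.03 -0.64  6.42] T [-0.247  1.091  0.116] w 0.107 g 20.0 j7 0.16
```

Call:
jog_arm([
  [[0, 0, -0.02], [0, 0, -4], 0.03],
  [[0, 0, -0.02], [0, 0, -4], 0.03],
])

```text
clock: 22.48
position: [0.6176, -0.2752, 0.0811]
ee_rot: [2.288, 2.152, -0.002]
force: [-6.2, -0.3, 6.5]
width: 0.109
gripper_force: 20.1
```

```bash
python3 o.py
```

```text
22.48 pos [ 0.6176 -0.2752  0.0811] toolY -3.51 tilt -0.0016 F [-6.24 -0.29  6.46] T [-0.306  1.15   0.221] w 0.109 g 20.1 j7 0.1
```

Call:
jog_arm([
  [[0, 0, -0.02], [0, 0, -4], 0.03],
  [[0, 0, -0.02], [0, 0, -4], 0.03],
])

```text
clock: 22.72
position: [0.6176, -0.2753, 0.0811]
ee_rot: [2.361, 2.07, -0.001]
force: [-6.3, -0.6, 8.9]
width: 0.105
gripper_force: 20.2
```

```bash
python3 o.py
```

```text
22.73 pos [ 0.6176 -0.2753  0.0811] toolY -7.51 tilt -0.0014 F [-6.27 -0.63  8.91] T [-0.302  1.218  0.315] w 0.105 g 20.2 j7 0.04
```

Call:
jog_arm([
  [[0, 0, 0], [0, 0, 0], 0.35],
  [[0, 0, 0], [0, 0, 0], 0.35],
  [[0, 0, 3.5], [0, 0, 0], 0.35],
  [[-4, -2, 3.5], [0, 0, 10], 0.35],
  [[-8, -4.5, 3.5], [0, 0, 20], 0.35],
  [[-12.1, -7.1, 3.5], [0, 0, 30], 0.35],
  [[-12.1, -7.1, 2.5], [0, 0, 38], 0.35],
  [[-12.1, -7.1, 2], [0, 0, 38], 0.35],
])

```text
clock: 23.72
position: [0.4968, -0.3456, 0.0997]
ee_rot: [1.56, 2.727, 0.001]
force: [0.9, -0.5, 0.8]
width: 0.35
gripper_force: 0.0
```

Call:
jog_arm([
  [[0, 0, -1], [0, 0, 0], 0.35],
  [[0, 0, -2], [0, 0, 0], 0.35],
  [[0, 0, -2], [0, 0, 0], 0.03],
  [[0, 0, -2], [0, 0, 0], 0.03],
  [[0, 0, -2], [0, 0, 0], 0.03],
  [[0, 0, -2], [0, 0, 0], 0.03],
])

```text
clock: 24.48
position: [0.4966, -0.3459, 0.0803]
ee_rot: [-1.559, -2.728, 0.001]
force: [-2.0, -0.8, 2.5]
width: 0.105
gripper_force: 20.0
```

```bash
python3 o.py
```

```text
24.48 pos [ 0.4966 -0.3459  0.0803] toolY 30.51 tilt 0.001 F [-2.05 -0.83  2.54] T [-0.127  0.426 -0.108] w 0.105 g 20.0 j7 0.79
```

Call:
jog_arm([
  [[0, 0, -0.03], [0, 0, -7], 0.03],
  [[0, 0, -0.07], [0, 0, -16], 0.03],
  [[0, 0, -0.11], [0, 0, -24], 0.03],
  [[0, 0, -0.13], [0, 0, -30], 0.03],
  [[0, 0, -0.13], [0, 0, -30], 0.03],
])

```text
clock: 25.1
position: [0.4967, -0.3459, 0.0792]
ee_rot: [2.21, 2.232, -0.001]
force: [-4.9, -1.7, 4.9]
width: 0.109
gripper_force: 20.0
```

```bash
python3 o.py
```

```text
25.1 pos [ 0.4967 -0.3459  0.0792] toolY 0.57 tilt -0.0012 F [-4.88 -1.66  4.89] T [-0.248  0.74  -0.089] w 0.109 g 20.0 j7 0.34
```

Call:
jog_arm([
  [[0, 0, -0.02], [0, 0, -4], 0.03],
  [[0, 0, -0.02], [0, 0, -4], 0.03],
])

```text
clock: 25.35
position: [0.4968, -0.3459, 0.0792]
ee_rot: [2.285, 2.155, -0.001]
force: [-4.9, -0.8, 7.4]
width: 0.111
gripper_force: 20.0
```

```bash
python3 o.py
```

```text
25.35 pos [ 0.4968 -0.3459  0.0792] toolY -3.35 tilt -0.001 F [-4.87 -0.78  7.39] T [-0.23   0.94   0.149] w 0.111 g 20.0 j7 0.28
```

Call:
jog_arm([
  [[0, 0, -0.02], [0, 0, -4], 0.03],
  [[0, 0, -0.02], [0, 0, -4], 0.03],
])

```text
clock: 25.6
position: [0.4968, -0.3459, 0.0791]
ee_rot: [2.359, 2.074, -0.001]
force: [-6.2, 0.1, 9.8]
width: 0.108
gripper_force: 20.0
```

```bash
python3 o.py
```

```text
25.6 pos [ 0.4968 -0.3459  0.0791] toolY -7.34 tilt -0.0009 F [-6.22  0.08  9.82] T [-0.078  1.066  0.204] w 0.108 g 20.0 j7 0.22
```

Call:
jog_arm([
  [[0, 0, -0.01], [0, 0, -2.5], 0.03],
  [[0, 0, -0.01], [0, 0, -2.5], 0.03],
])

```text
clock: 25.85
position: [0.4968, -0.3459, 0.0791]
ee_rot: [2.403, 2.023, -0.001]
force: [-5.2, 0.4, 9.8]
width: 0.109
gripper_force: 20.1
```

```bash
python3 o.py
```

```text
25.85 pos [ 0.4968 -0.3459  0.0791] toolY -9.81 tilt -0.0009 F [-5.17  0.42  9.82] T [-0.075  1.135  0.276] w 0.109 g 20.1 j7 0.19
```

Call:
jog_arm([
  [[0, 0, 0], [0, 0, 0], 0.35],
  [[0, 0, 0], [0, 0, 0], 0.35],
  [[0, 0, 3.7], [0, 0, 0], 0.35],
  [[0.8, 3, 3.7], [0, 0, -10], 0.35],
  [[1.6, 6, 3.7], [0, 0, -20], 0.35],
  [[2.5, 9.6, 3.7], [0, 0, -30], 0.35],
  [[2.5, 9.6, 2.7], [0, 0, -40], 0.35],
  [[2.5, 9.6, 2.2], [0, 0, -49.6], 0.35],
])

```text
clock: 26.85
position: [0.5223, -0.2484, 0.0997]
ee_rot: [-3.032, -0.82, -0.0]
force: [-0.5, -0.6, -0.8]
width: 0.349
gripper_force: 0.0
```

Call:
jog_arm([
  [[0, 0, -1], [0, 0, 0], 0.35],
  [[0, 0, -2], [0, 0, 0], 0.35],
  [[0, 0, -2], [0, 0, 0], 0.03],
  [[0, 0, -2], [0, 0, 0], 0.03],
  [[0, 0, -2], [0, 0, 0], 0.03],
  [[0, 0, -2], [0, 0, 0], 0.03],
])

```text
clock: 27.6
position: [0.5222, -0.2497, 0.0805]
ee_rot: [3.031, 0.825, 0.001]
force: [1.3, 0.1, -0.3]
width: 0.11
gripper_force: 20.0
```

```bash
python3 o.py
```

```text
27.6 pos [ 0.5222 -0.2497  0.0805] toolY -59.54 tilt 0.0008 F [ 1.32  0.09 -0.25] T [-0.157 -0.063  0.051] w 0.11 g 20.0 j7 -0.74
```

Call:
jog_arm([
  [[0, 0, -0.03], [0, 0, -7], 0.03],
  [[0, 0, -0.07], [0, 0, -16], 0.03],
  [[0, 0, -0.11], [0, 0, -24], 0.03],
  [[0, 0, -0.13], [0, 0, -30], 0.03],
  [[0, 0, -0.13], [0, 0, -30], 0.03],
])

```text
clock: 28.22
position: [0.5224, -0.2502, 0.0795]
ee_rot: [3.14, 0.013, 0.002]
force: [0.7, -2.7, 2.3]
width: 0.106
gripper_force: 20.0
```

```bash
python3 o.py
```

```text
28.23 pos [ 0.5224 -0.2502  0.0795] toolY -89.52 tilt 0.0016 F [ 0.69 -2.66  2.32] T [-0.629 -0.02  -0.066] w 0.106 g 20.0 j7 -1.19
```

Call:
jog_arm([
  [[0, 0, -0.02], [0, 0, -4], 0.03],
  [[0, 0, -0.02], [0, 0, -4], 0.03],
])

```text
clock: 28.48
position: [0.5225, -0.2503, 0.0794]
ee_rot: [3.139, -0.094, 0.002]
force: [0.3, -2.5, 4.9]
width: 0.109
gripper_force: 20.0
```

```bash
python3 o.py
```

```text
28.48 pos [ 0.5225 -0.2503  0.0794] toolY 86.58 tilt 0.002 F [ 0.33 -2.53  4.94] T [-0.743  0.115  0.101] w 0.109 g 20.0 j7 -1.24
```

Call:
jog_arm([
  [[0, 0, -0.02], [0, 0, -4], 0.03],
  [[0, 0, -0.02], [0, 0, -4], 0.03],
])

```text
clock: 28.72
position: [0.5225, -0.2503, 0.0794]
ee_rot: [3.134, -0.203, 0.002]
force: [-0.8, -2.8, 6.9]
width: 0.107
gripper_force: 20.0
```

```bash
python3 o.py
```

```text
28.73 pos [ 0.5225 -0.2503  0.0794] toolY 82.59 tilt 0.0024 F [-0.8  -2.77  6.9 ] T [-0.709  0.224  0.169] w 0.107 g 20.0 j7 -1.3
```

Call:
jog_arm([
  [[0, 0, -0.01], [0, 0, -3], 0.03],
  [[0, 0, -0.01], [0, 0, -3], 0.03],
])

```text
clock: 28.98
position: [0.5226, -0.2504, 0.0793]
ee_rot: [3.127, -0.284, 0.003]
force: [-0.5, -3.7, 7.4]
width: 0.108
gripper_force: 20.1
```

```bash
python3 o.py
```

```text
28.98 pos [ 0.5226 -0.2504  0.0793] toolY 79.61 tilt 0.0025 F [-0.54 -3.73  7.41] T [-0.679  0.23   0.329] w 0.108 g 20.1 j7 -1.35
```

Call:
jog_arm([
  [[0, 0, 0], [0, 0, 0], 0.35],
  [[0, 0, 0], [0, 0, 0], 0.35],
  [[0, 0, 3.7], [0, 0, 0], 0.35],
  [[2.4, -4, 3.7], [0, 0, 10], 0.35],
  [[4.8, -8, 3.7], [0, 0, 20], 0.35],
  [[7.0, -12, 3.7], [0, 0, 30], 0.35],
  [[7.0, -12, 2.7], [0, 0, 40], 0.35],
  [[7.0, -12, 2.2], [0, 0, 41], 0.35],
])

```text
clock: 29.98
position: [0.5913, -0.3691, 0.099]
ee_rot: [-3.029, -0.825, 0.002]
force: [0.0, 0.7, -0.2]
width: 0.347
gripper_force: 0.0
```

Call:
jog_arm([
  [[0, 0, -1], [0, 0, 0], 0.35],
  [[0, 0, -2], [0, 0, 0], 0.35],
  [[0, 0, -2], [0, 0, 0], 0.03],
  [[0, 0, -2], [0, 0, 0], 0.03],
  [[0, 0, -2], [0, 0, 0], 0.03],
  [[0, 0, -2], [0, 0, 0], 0.03],
])

```text
clock: 30.72
position: [0.5927, -0.3703, 0.081]
ee_rot: [3.03, 0.824, 0.002]
force: [2.7, -1.9, -1.2]
width: 0.107
gripper_force: 20.0
```

```bash
python3 o.py
```

```text
30.73 pos [ 0.5927 -0.3703  0.081 ] toolY -59.57 tilt 0.002 F [ 2.74 -1.91 -1.15] T [-0.633 -0.726  0.017] w 0.107 g 20.0 j7 -0.59
```

Call:
jog_arm([
  [[0, 0, -0.03], [0, 0, -7], 0.03],
  [[0, 0, -0.07], [0, 0, -16], 0.03],
  [[0, 0, -0.11], [0, 0, -24], 0.03],
  [[0, 0, -0.13], [0, 0, -30], 0.03],
  [[0, 0, -0.13], [0, 0, -30], 0.03],
])

```text
clock: 31.35
position: [0.5929, -0.3707, 0.0803]
ee_rot: [3.139, 0.013, 0.003]
force: [2.2, -5.9, 3.8]
width: 0.107
gripper_force: 20.0
```

```bash
python3 o.py
```

```text
31.35 pos [ 0.5929 -0.3707  0.0803] toolY -89.53 tilt 0.0033 F [ 2.2  -5.87  3.8 ] T [-1.    -0.55   0.128] w 0.107 g 20.0 j7 -1.04
```

Call:
jog_arm([
  [[0, 0, -0.02], [0, 0, -4], 0.03],
  [[0, 0, -0.02], [0, 0, -4], 0.03],
])

```text
clock: 31.6
position: [0.5928, -0.3708, 0.0802]
ee_rot: [3.138, -0.095, 0.004]
force: [1.7, -4.7, 5.1]
width: 0.106
gripper_force: 20.1
```

```bash
python3 o.py
```

```text
31.6 pos [ 0.5928 -0.3708  0.0802] toolY 86.55 tilt 0.0037 F [ 1.7  -4.75  5.15] T [-0.944 -0.432  0.331] w 0.106 g 20.1 j7 -1.1
```

Call:
jog_arm([
  [[0, 0, 0], [0, 0, 0], 0.03],
])

```text
clock: 31.72
position: [0.5929, -0.3708, 0.0802]
ee_rot: [3.138, -0.093, 0.004]
force: [1.0, -4.8, 4.5]
width: 0.109
gripper_force: 20.1
```

```bash
python3 o.py
```

```text
31.73 pos [ 0.5929 -0.3708  0.0802] toolY 86.61 tilt 0.0039 F [ 1.02 -4.77  4.48] T [-0.913 -0.486  0.307] w 0.109 g 20.1 j7 -1.1
```

Call:
jog_arm([
  [[0, 0, 0], [0, 0, 0], 0.03],
])

```text
clock: 31.85
position: [0.5929, -0.3708, 0.0802]
ee_rot: [3.138, -0.093, 0.004]
force: [2.4, -4.0, 5.0]
width: 0.109
gripper_force: 20.1
```

```bash
python3 o.py
```

```text
31.85 pos [ 0.5929 -0.3708  0.0802] toolY 86.6 tilt 0.0039 F [ 2.39 -3.97  4.97] T [-0.899 -0.497  0.259] w 0.109 g 20.1 j7 -1.1
```

Call:
jog_arm([
  [[0, 0, 0], [0, 0, 0], 0.35],
  [[0, 0, 0], [0, 0, 0], 0.35],
  [[0, 0, 3.7], [0, 0, 0], 0.35],
  [[0.8, 3, 3.7], [0, 0, 10.5], 0.35],
  [[1.6, 6, 3.7], [0, 0, 21], 0.35],
  [[2.4, 9.5, 3.7], [0, 0, 31.5], 0.35],
  [[2.4, 9.5, 3.7], [0, 0, 42], 0.35],
  [[2.4, 9.5, 3.7], [0, 0, 52.5], 0.35],
])

```text
clock: 32.85
position: [0.6156, -0.273, 0.1155]
ee_rot: [-2.852, -1.313, 0.001]
force: [0.0, -0.3, -0.7]
width: 0.352
gripper_force: 0.0
```

Call:
jog_arm([
  [[0, 0, -0.5], [0, 0, 10.5], 0.35],
  [[0, 0, -1], [0, 0, 21], 0.35],
  [[0, 0, -1.5], [0, 0, 31], 0.35],
  [[0, 0, -2.7], [0, 0, 33.5], 0.35],
  [[0, 0, -3.7], [0, 0, 33.5], 0.35],
  [[0, 0, -3.7], [0, 0, 33.5], 0.03],
  [[0, 0, -3.7], [0, 0, 33.5], 0.03],
  [[0, 0, -3.7], [0, 0, 33.5], 0.03],
])

```text
clock: 33.85
position: [0.6169, -0.2745, 0.0794]
ee_rot: [2.362, 2.069, 0.002]
force: [1.8, -0.1, -0.2]
width: 0.105
gripper_force: 19.9
```

Call:
jog_arm([
  [[0, 0, 0], [0, 0, 0], 0.03],
])

```text
clock: 33.98
position: [0.6168, -0.2745, 0.0794]
ee_rot: [2.362, 2.07, 0.002]
force: [4.0, -1.0, -1.5]
width: 0.106
gripper_force: 19.9
```

```bash
python3 o.py
```

```text
33.98 pos [ 0.6168 -0.2745  0.0794] toolY -7.54 tilt 0.0015 F [ 3.99 -0.97 -1.46] T [-0.045 -0.834  0.173] w 0.106 g 19.9 j7 0.05
```

Call:
jog_arm([
  [[0, 0, 0], [0, 0, -2], 0.03],
  [[0, 0, 0], [0, 0, -2], 0.03],
])

```text
clock: 34.22
position: [0.6169, -0.2745, 0.0794]
ee_rot: [2.398, 2.027, 0.002]
force: [4.9, -0.8, -1.1]
width: 0.113
gripper_force: 20.1
```

```bash
python3 o.py
```

```text
34.23 pos [ 0.6169 -0.2745  0.0794] toolY -9.59 tilt 0.0017 F [ 4.93 -0.83 -1.05] T [-0.139 -1.179  0.294] w 0.113 g 20.1 j7 0.01
```

Call:
jog_arm([
  [[0, 0, 0], [0, 0, 0], 0.35],
  [[0, 0, 0], [0, 0, 0], 0.35],
  [[0, 0, 3.7], [0, 0, 0], 0.35],
  [[-4, -2.4, 3.7], [0, 0, 0], 0.35],
  [[-8, -4.8, 3.7], [0, 0, 0], 0.35],
  [[-12, -7.1, 3.7], [0, 0, 0], 0.35],
  [[-12, -7.1, 2.5], [0, 0, 0], 0.35],
  [[-12, -7.1, 1.5], [0, 0, 0], 0.35],
])

```text
clock: 35.22
position: [0.496, -0.3451, 0.0934]
ee_rot: [-2.399, -2.028, -0.0]
force: [0.3, 0.1, -0.4]
width: 0.349
gripper_force: 0.0
```

Call:
jog_arm([
  [[0, 0, -1.5], [0, 0, 0], 0.35],
  [[0, 0, -1.5], [0, 0, 0], 0.03],
  [[0, 0, -1.5], [0, 0, 0], 0.03],
  [[0, 0, -1.5], [0, 0, 0], 0.03],
  [[0, 0, -1.5], [0, 0, 0], 0.03],
])

```text
clock: 35.85
position: [0.4965, -0.3454, 0.0792]
ee_rot: [2.398, 2.029, 0.001]
force: [0.8, 0.4, -2.4]
width: 0.107
gripper_force: 20.0
```

```bash
python3 o.py
```

```text
35.85 pos [ 0.4965 -0.3454  0.0792] toolY -9.53 tilt 0.0009 F [ 0.78  0.42 -2.42] T [ 0.054 -0.426  0.14 ] w 0.107 g 20.0 j7 0.19
```

Call:
jog_arm([
  [[0, 0, 0], [0, 0, -2], 0.03],
  [[0, 0, 0], [0, 0, -2], 0.03],
])

```text
clock: 36.1
position: [0.4965, -0.3453, 0.0792]
ee_rot: [2.434, 1.986, 0.001]
force: [2.6, 0.7, -0.5]
width: 0.108
gripper_force: 20.1
```

```bash
python3 o.py
```

```text
36.1 pos [ 0.4965 -0.3453  0.0792] toolY -11.58 tilt 0.0008 F [ 2.61  0.73 -0.5 ] T [ 0.183 -0.591  0.282] w 0.108 g 20.1 j7 0.16
```

Call:
jog_arm([
  [[0, 0, 0], [0, 0, 0], 0.35],
  [[0, 0, 0], [0, 0, 0], 0.35],
  [[0, 0, 3.7], [0, 0, 0], 0.35],
  [[0.8, 3, 3.7], [0, 0, -10.5], 0.35],
  [[1.6, 6, 3.7], [0, 0, -21], 0.35],
  [[2.6, 9.5, 3.7], [0, 0, -31.5], 0.35],
  [[2.6, 9.5, 3.7], [0, 0, -42], 0.35],
  [[2.6, 9.5, 3.7], [0, 0, -52.5], 0.35],
])

```text
clock: 37.1
position: [0.5219, -0.25, 0.116]
ee_rot: [3.063, 0.697, -0.0]
force: [-0.7, 0.0, -0.5]
width: 0.348
gripper_force: 0.0
```

Call:
jog_arm([
  [[0, 0, -0.5], [0, 0, -10.5], 0.35],
  [[0, 0, -1], [0, 0, -21], 0.35],
  [[0, 0, -1.5], [0, 0, -31], 0.35],
  [[0, 0, -2.7], [0, 0, -36.2], 0.35],
  [[0, 0, -3.7], [0, 0, -36.2], 0.35],
  [[0, 0, -3.7], [0, 0, -36.2], 0.03],
  [[0, 0, -3.7], [0, 0, -36.2], 0.03],
  [[0, 0, -3.7], [0, 0, -36.2], 0.03],
])

```text
clock: 38.1
position: [0.5222, -0.2505, 0.0794]
ee_rot: [-3.129, 0.28, -0.001]
force: [0.1, -0.8, 0.4]
width: 0.108
gripper_force: 20.0
```

Call:
jog_arm([
  [[0, 0, 0], [0, 0, 0], 0.03],
])

```text
clock: 38.22
position: [0.5222, -0.2505, 0.0793]
ee_rot: [3.129, -0.28, 0.001]
force: [-0.2, 0.6, 2.8]
width: 0.11
gripper_force: 20.0
```

```bash
python3 o.py
```

```text
38.23 pos [ 0.5222 -0.2505  0.0793] toolY 79.78 tilt 0.001 F [-0.19  0.64  2.83] T [0.108 0.088 0.165] w 0.11 g 20.0 j7 -1.35
```

Call:
jog_arm([
  [[0, 0, 0], [0, 0, -1.5], 0.03],
  [[0, 0, 0], [0, 0, -1.5], 0.03],
])

```text
clock: 38.48
position: [0.5223, -0.2505, 0.0793]
ee_rot: [3.125, -0.322, 0.001]
force: [-1.2, 1.7, 4.3]
width: 0.109
gripper_force: 20.1
```

```bash
python3 o.py
```

```text
38.48 pos [ 0.5223 -0.2505  0.0793] toolY 78.23 tilt 0.001 F [-1.15  1.68  4.26] T [0.12  0.123 0.294] w 0.109 g 20.1 j7 -1.37
```

Call:
jog_arm([
  [[0, 0, 0], [0, 0, 0], 0.35],
  [[0, 0, 0], [0, 0, 0], 0.35],
  [[0, 0, 4], [0, 0, 0], 0.35],
  [[0, 0, 9], [0, 0, 0], 0.35],
  [[-6, 2, 12], [0, 0, 0], 0.35],
  [[-12, 6, 14], [0, 0, 0], 0.35],
  [[-17, 10, 14], [0, 0, 0], 0.35],
  [[-17, 14, 14], [0, 0, 0], 0.35],
])

```text
clock: 39.48
position: [0.3494, -0.1105, 0.2192]
ee_rot: [3.124, -0.327, 0.001]
force: [2.3, 0.5, -0.1]
width: 0.348
gripper_force: 0.0
```

```bash
python3 - <<'E'
from cell import arm
import cv2
from h import *
t=arm.get_image('top');s=arm.get_image('side')
a=ortho(t,.557,-.311,.1)
u=proj(s,[.557,-.311,.1])[0].astype(int)
b=cv2.resize(s['img'][u[1]-35:u[1]+25,u[0]-30:u[0]+30,::-1],(400,400),interpolation=cv2.INTER_CUBIC)
cv2.imwrite('pics/f.png',np.hstack([a,b]))
E
```

```text
(no output)
```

View pics/f.png

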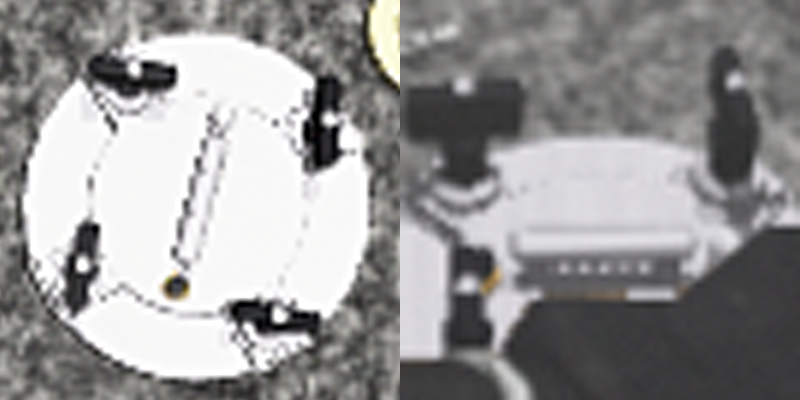

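The top view shows the lid home: bar at about -15°, each lug under its collar, all wings past square. The neighbouring things have not moved. All four knobs last read about 0.28–0.29 N·m.

```bash
python3 -c "
from cell import arm
print(arm.sign_off())"
```

```text
the job is handed in; nothing more can be done
None
```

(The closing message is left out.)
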